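# Zero the coffee scale and hold the scoop over the cup

## Task

Zero the coffee scale by pushing its orange plunger all the way down and letting it come back up, then lift the brown scoop higher than the spice jars and carry it over their row to the espresso cup on the scale. Finish holding it still and level about a centimetre above the rim, bowl centred over the cup and handle pointing the same way as the cup's handle, ready for me to fill. Never touch the cup with the scoop, and leave cup, jars and food tin where they stand.

Things in the scene. Friction and masses are not known exactly. Their poses are not given: they have to be found in the camera images.
- scale: White coffee scale fixed to the worktop, 180 x 150 x 26 mm (x, y, z). Origin: centre of its underside; z up, -x is its front edge (display and plunger). It stands either on the robot's left or right, turned up to 0.2 rad. A round steel pan, 120 mm in diameter, centred 28 mm behind the origin, has its flat top 26 mm above the worktop. The shell's top is at 20 mm, the plunger's bezel at 21.5 mm.
- tare (a joint): Orange sprung zeroing plunger of the scale: 0 = up, 0.010 m = fully down against its stop; it moves straight down, takes 2.5 N to start and 6 N to bottom, and springs back when let go.
- tare_top (a point): Centre of the top of the orange plunger (round, 25 mm in diameter): 34 mm above the worktop when up, 24 mm when fully down. It lies 62 mm in front of the scale's origin and 45 mm to its right (-y). Moves with the plunger.
- cup: White espresso cup with a yellow band, loose, standing on the scale's pan (underside 26 mm above the worktop), 49 mm high, 62 mm in outer diameter at the rim, with one handle. Origin: at the level of its underside, 13 mm off the bowl's axis towards the handle; the handle points along the cup's -y and ends 45 mm from the origin (58 mm from the bowl's axis). z up.
- cup_rim (a point): Centre of the cup's mouth, level with the rim: 75 mm above the worktop; axes as the cup's.
- scoop: Brown coffee scoop, loose, 14 g, 121 x 46 x 28 mm, standing on its bowl (44 mm outside diameter). Origin: level with its underside, 38 mm from the bowl's axis; x along the handle, away from the bowl; z up. The straight flat handle, 12 mm wide and 3 mm thick, lies 25 to 28 mm above the underside, from x = -15 to 61 mm. Starts across the jars from the scale, handle roughly towards the robot.
- scoop_bowl (a point): Centre of the underside of the scoop's bowl; axes as the scoop's.
- scoop_grip (a point): A place to grip the handle, near the bowl: 44 mm from the bowl's axis, in the middle of the handle's width and thickness (26.5 mm above the scoop's underside).
- scoop_end (a point): Free end of the scoop's handle, 99 mm from the bowl's axis.
- paste_tin: Closed metal food tin with a paper label, 57 mm in diameter, 72 mm high, loose bystander behind the jars. Origin: centre of its underside.
- jar_0: Spice jar with a green cap, 46 mm in diameter, 106 mm high, loose bystander; one of three in a row that runs away from the robot, between scoop and scale. Origin: centre of its underside.
- jar_1: Spice jar with a green cap, 46 mm in diameter, 106 mm high, loose bystander; one of three in a row that runs away from the robot, between scoop and scale. Origin: centre of its underside.
- jar_2: Spice jar with a green cap, 46 mm in diameter, 106 mm high, loose bystander; one of three in a row that runs away from the robot, between scoop and scale. Origin: centre of its underside.
Things that resemble listed ones, but are neither listed nor needed, are in the scene too. There is more than one size of the scale; the job needs the larger.

How it is judged (in metres and radians):
On the way, in this order (a step that is already met when the one before it is completed fails the run):
1. the plunger is pushed fully down (at least 8.5 of 10 mm) (value of joint tare above 0.0085 m), for 0.1 s.
2. the plunger has come back up (value of joint tare below 0.0015 m), for 0.1 s.
3. the scoop, still at least 150 mm from the cup, is lifted with its underside higher than the jars (height (world z) of scoop_bowl above 0.108 m and horizontal distance between scoop_bowl and cup_rim above 0.15 m), for 0.1 s.
At the end, for the whole second after the job is handed in: Gripper holds the scoop still, level within 0.15 rad, touching neither cup nor scale; bowl 3-25 mm above the rim, within 10 mm of its centre; handle within 0.25 rad of the cup handle's direction; plunger up; cup within 10 mm and jars and food tin within 20 mm of their start, upright (horizontal distance between scoop_bowl and cup_rim below 0.01 m and z of scoop_bowl in the frame of cup_rim between 0.003 and 0.025 m and angle between scoop's own z axis and vertical below 0.15 rad and angle between the x axis of scoop and the y axis of cup, either way round below 0.25 rad and y of scoop_end in the frame of cup_rim below -0.05 m and contact force between the fingers and scoop above 0.5 N and contact force between scoop and cup below 0.05 N and contact force between scoop and scale below 0.05 N and linear speed of scoop below 0.02 m/s and angular speed of scoop below 0.2 rad/s and value of joint tare below 0.0015 m and distance of cup from where it was at the start of the episode below 0.01 m and angle between each of cup, jar_0, jar_1, jar_2, paste_tin's own z axis and vertical below 0.1 rad and distance of each of jar_0, jar_1, jar_2, paste_tin from where it was at the start of the episode below 0.02 m); the arm keeps its last pose, push and grip.
It fails at once if the scoop touches the cup (contact force between scoop and cup above 0.2 N).
It fails at once if the cup is shifted more than 12 mm or tipped (distance of cup from where it was at the start of the episode above 0.012 m or angle between cup's own z axis and vertical above 0.25 rad).
It fails at once if a jar or the food tin is shifted more than 25 mm or tipped (distance of any of jar_0, jar_1, jar_2, paste_tin from where it was at the start of the episode above 0.025 m or angle between any of jar_0, jar_1, jar_2, paste_tin's own z axis and vertical above 0.25 rad).
It also fails if it takes over 58 s, if anything falls off the work surface, if the arm or the gripper's body presses on something with over 40 N, if the wrist force passes 120 N, or if a joint passes its speed limit or range.

## Robot

A 6-joint arm with a two-finger parallel gripper is mounted at the origin on a cart in front of the work surface, level with it; the furniture and walls round the work are solid. World frame = base frame: x ahead of the robot, y to its left, z up, the work surface at z = 0. Lengths are in m, angles in degrees, forces in N, time in s.
With the tool pointing down it reaches from about 0.375 to 0.975 m from the base axis. Payload 3.8 kg.
Tool frame: the origin (TCP) lies at the very end of the fingers, on their centre line; the grasp point (between the pads) lies 19 mm behind it (manip.grip_point_offset is the z of the grasp point in the tool frame, in m); z points along the fingers, y is the line along which they close (so a half turn about z gives the same grasp; the last joint's range is limited). The gripper opens to 85 mm and grips with 20 to 120 N. Pads are 22 mm wide; open, the fingers measure 114 mm over their backs; the gripper's body (76 mm by 85 mm) begins 54 mm behind the grasp point. The pads swing forward as they close: fully open they stand 13 mm farther back than shut.
Start: joints at [64.979, 15.12, 91.902, -0, 72.978, -2.114], TCP at [0.263, 0.622, 0.192] pointing down, gripper open.
Joint ranges: [-150.88, 150.88], [-54.13, 125.18], [17.81, 147.31], [-75.09, 255.09], [0, 152.58], [-146.25, 146.25]. Speed limits (degrees/s): [147.25, 147.25, 180, 180, 180, 180].

## Interface

Orientations are given as a 3x3 rotation matrix whose columns are the frame's x, y, z axes.
In Python, from plant import manip gives the robot as it stands. The module is installed in compiled form; this text tells all that it offers.
- The arm moves only by the shell command python3 -m crank 'ROWS' [FORCE]. ROWS is JSON, a list of rows, each a list of 7 numbers: the shift along the tool's x, y, z in cm, then the turn, a rotation vector about the tool's x, y, z in rad, then the finger opening in cm, from 0 to 8.54. A call has 1 to 20 rows; each row shifts and turns the commanded pose from where the row before left it, along the tool's axes as they then stand; what a row does not reach is not made up. A row lasts 1/12 s, in which the tool goes at most 41.7 mm and 7.16 degrees, less where a joint would pass 70% of its speed; a pose out of reach is approached as far as the arm can. A call with a gripper value outside its range is refused whole. The fingers move at their own pace and stop on an object; FORCE is the grip in N (left out, the last holds). Time passes only in rows, so rows that do not move let the fingers close. It gives the time, the measured TCP pose, the force, the opening and the grip force at its end, in the units of the state.
- manip.get_state(): the state, without advancing time (a new reading comes with each control period).
- manip.snapshot(name): name is "scene" or "side" or "wrist"; returns a dict with "pixels" (384x512x3 uint8, blue, green, red), "fovy" (degrees; the focal length in pixels is half the picture's height over the tangent of half this angle, whatever the lens; pixels are square), "cx", "cy" (the principal point, pixels), "R" (3x3) and "t" (3): a world point X has camera coordinates R X + t; the wrist camera has in their place "mount" (4x4, takes a point from camera to tool coordinates, whose origin is the TCP and whose axes are the flange's). Camera axes: x right, y down, z forward; pixel columns grow to the right and rows downward; lengths in m; the calibration is good to about 2 mm. The wrist camera is an equidistant fisheye: a pixel r from the principal point sees the ray r / f radians off the axis. A picture is of the moment at which its call begins: read the wrist's pose just before it. There is no depth.
- manip.hand_in(): hands the job in; it is judged then, once.
Trained networks look in the newest picture that a camera, given by its name, has taken for a name from the list of things; names that differ only in an ending like _2 or _b are one class to them, and where a whole thing is asked for, a point or a joint stands for the part that bears it (a point fixed in the world has none). Each returns a list of dicts, best first, with "confidence" (0 to 1); they miss things now and then, are a little off and sometimes report something else, mostly with a low value. They report only what shows in the picture. A call takes as long as a camera call. They do not tell look-alikes from the thing itself.
- manip.spot_in(camera, target): "location" ([column, row] in pixels, amid what is visible of it).
- manip.outline_of(camera, target): "pixels" (384x512 bool, what is visible of it) and "location" ([column, row] in pixels, amid what is visible of it).
The state is a dict: "time_s": time; "joint_pos": joint angles; "joint_vel": joint speeds; "joint_torque": joint torques, N m; "tool_pos": TCP position; "tcp_rot": TCP orientation; "force": force on the tool from outside, world axes, zero at the start; "moment": the same for the moment, N m; "finger_gap": finger opening in m; "finger_force": force on a finger pad.
Only numpy, scipy, OpenCV 4.12 (cv2) and the standard library are available. Lean on these libraries where they do the work, as an engineer would, in place of code of your own. Each camera call takes 0.05 s, during which the arm holds its last target. There are 200 camera calls.

## Working session

There is one attempt and no reset: what is moved stays moved. The work goes in short steps, Python scripts to look and compute and a shell command to move; the robot and the scene stay as the last step left them, time stands still between calls to the robot, and variables do not carry over. Pictures are saved under pics/ and viewed, at most 10 in all, crops included, and the job is handed in when it is done.

```bash
mkdir -p pics; cat > h.py <<'E'
import numpy as np, cv2
from plant import manip
def f(s): return 192/np.tan(np.radians(s['fovy'])/2)
def take(n):
    st=manip.get_state(); s=manip.snapshot(n); s['st']=st; s['n']=n; return s
def ray(s,p):
    """origin, unit direction in world"""
    d=(np.array(p,float)-[s['cx'],s['cy']])/f(s)
    if s['n']=='wrist':
        r=np.hypot(*d); k=np.sin(r)/r if r>1e-9 else 1
        c=np.array([d[0]*k,d[1]*k,np.cos(r)]); M=np.array(s['mount']); R=np.array(s['st']['tcp_rot'])
        return R@M[:3,3]+s['st']['tool_pos'], R@M[:3,:3]@c
    c=np.array([*d,1]); c/=np.linalg.norm(c); R=np.array(s['R'])
    return -R.T@np.array(s['t']), R.T@c
def at(s,p,z):
    o,d=ray(s,p); return o+d*(z-o[2])/d[2]
def proj(s,X):
    X=np.array(X,float)
    if s['n']=='wrist':
        M=np.array(s['mount']);R=np.array(s['st']['tcp_rot'])
        c=M[:3,:3].T@(R.T@(X-s['st']['tool_pos'])-M[:3,3])
        th=np.arctan2(np.hypot(c[0],c[1]),c[2]); u=c[:2]/max(np.hypot(c[0],c[1]),1e-9)*th
    else:
        c=np.array(s['R'])@X+s['t']; u=c[:2]/c[2]
    return u*f(s)+[s['cx'],s['cy']]
def tri(rs):
    A=sum(np.eye(3)-np.outer(d,d) for o,d in rs); b=sum((np.eye(3)-np.outer(d,d))@o for o,d in rs)
    X=np.linalg.solve(A,b); return X,[np.linalg.norm(np.cross(X-o,d)) for o,d in rs]
E
python3 - <<'E'
from h import *
st=manip.get_state(); print(st['time_s'],st['tool_pos'],np.round(st['tcp_rot'],3).tolist(),st['finger_gap'],manip.grip_point_offset)
ims=[]
for n in ['scene','side','wrist']:
    s=take(n); cv2.imwrite(f'pics/{n}0.png',s['pixels']); print(n,s['fovy'],s['cx'],s['cy'], s.get('mount',None))
    if n!='wrist': print(np.round(ray(s,(256,192)),3).tolist())
    ims.append(s['pixels'])
    for t in ['scale','tare_top','cup','scoop','paste_tin','jar_0']:
        for q in manip.spot_in(n,t)[:5]: print(' ',t,np.round(q['location']),round(q['confidence'],2), np.round(at(s,q['location'],0.03),3)[:2])
E
```

```text
0.0 [0.26239375 0.62102664 0.19106287] [[-0.921, 0.389, -0.001], [0.389, 0.921, -0.002], [0.0, -0.002, -1.0]] 0.08525551227330311 -0.0187
scene 43.918659582927056 258.47225690500784 191.4035794956721 None
[[-0.362, -0.725, 1.528], [0.46, 0.483, -0.745]]
  scale [167. 155.] 0.74 [0.427 0.69 ]
  scale [248. 219.] 0.62 [0.441 0.165]
  scale [254. 206.] 0.29 [0.503 0.199]
  cup [254. 204.] 0.74 [0.51  0.205]
  cup [308. 204.] 0.46 [0.669 0.049]
  scoop [331. 272.] 0.48 [ 0.489 -0.229]
  paste_tin [307. 206.] 0.66 [0.658 0.045]
  jar_0 [272. 244.] 0.78 [0.422 0.012]
  jar_0 [283. 235.] 0.6 [0.484 0.01 ]
side 43.43256024238377 260.38377988649586 191.33415106457414 None
[[-0.395, -1.096, 0.761], [0.529, 0.753, -0.391]]
  scale [239. 215.] 0.85 [0.429 0.177]
  scale [176. 176.] 0.61 [0.418 0.642]
  tare_top [333. 260.] 0.66 [ 0.488 -0.233]
  tare_top [242. 223.] 0.59 [0.402 0.118]
  tare_top [317. 210.] 0.25 [0.679 0.053]
  cup [254. 205.] 0.69 [0.521 0.218]
  scoop [332. 260.] 0.78 [ 0.487 -0.231]
  scoop [262. 231.] 0.17 [0.425 0.034]
  jar_0 [265. 232.] 0.95 [0.428 0.024]
  jar_0 [276. 226.] 0.82 [0.484 0.039]
  jar_0 [298. 223.] 0.81 [0.556 0.01 ]
wrist 65.70646984690485 252.51176743052213 192.1738424231716 [[ 2.99037466e-04 -9.44981177e-01 -3.27124573e-01  8.50056183e-02]
 [ 9.99999716e-01  5.08840829e-04 -5.55774893e-04  9.78450706e-04]
 [ 6.91651151e-04 -3.27124314e-01  9.44981061e-01 -1.80886527e-01]
 [ 0.00000000e+00  0.00000000e+00  0.00000000e+00  1.00000000e+00]]
  scale [350. 233.] 0.93 [0.398 0.708]
  scale [ 10. 366.] 0.66 [ 0.504 -0.213]
  scale [116. 356.] 0.61 [0.501 0.237]
  tare_top [318. 228.] 0.54 [0.374 0.669]
  tare_top [116. 355.] 0.53 [0.498 0.238]
  cup [ 17. 341.] 0.56 [ 0.422 -0.053]
  cup [100. 371.] 0.51 [0.54  0.151]
  jar_0 [ 18. 339.] 0.93 [ 0.417 -0.041]
  jar_0 [ 29. 357.] 0.65 [ 0.476 -0.062]
```

View pics/scene0.png

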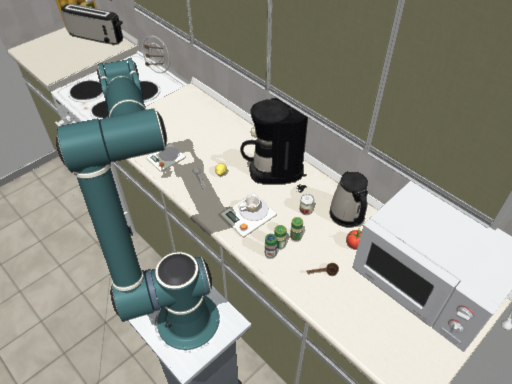

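View pics/side0.png

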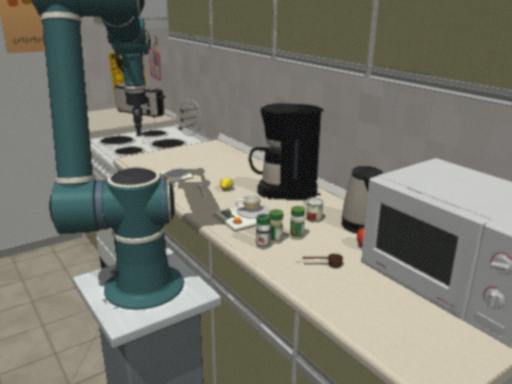

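View pics/wrist0.png

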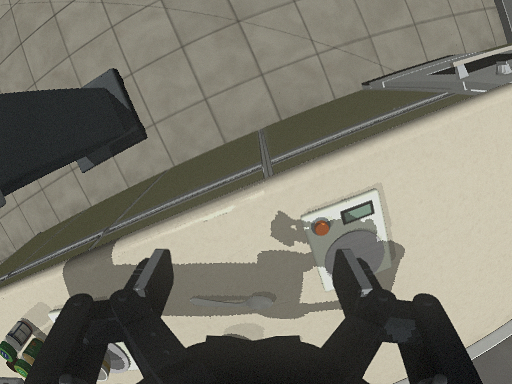

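The scene and side views show two scales. The one at scene (248,219) has the cup on it, and the one at scene (167,155) is empty, with its plunger at wrist (320,227). The jars are at scene (271,244), (281,236) and (297,228). The tin is at (307,204), and the brown scoop lies at (325,270). A grey spoon at wrist (235,300) looks similar but isn't needed. I'll move over the scale with the cup, closing the fingers on the way.

```bash
python3 -m crank '[[0,0,-2,0,0,0,0],[-1.8,-2.5,-0.6,0,0,0,0],[-1.8,-2.5,-0.6,0,0,0,0],[-1.8,-2.5,-0.6,0,0,0,0],[-1.8,-2.5,-0.6,0,0,0,0],[-1.8,-2.5,-0.6,0,0,0,0],[-1.8,-2.5,-0.6,0,0,0,0],[-1.8,-2.5,-0.6,0,0,0,0],[-1.8,-2.5,-0.6,0,0,0,0],[-1.8,-2.5,-0.6,0,0,0,0],[-1.8,-2.5,-0.6,0,0,0,0],[-1.8,-2.5,-0.6,0,0,0,0],[-1.8,-2.5,-0.6,0,0,0,0],[-1.8,-2.5,-0.6,0,0,0,0],[-1.8,-2.5,-0.6,0,0,0,0],[-1.8,-2.5,-0.6,0,0,0,0],[0,0,0,0,0,-0.1,0],[0,0,0,0,0,-0.1,0],[0,0,0,0,0,-0.1,0],[0,0,0,0,0,-0.1,0]]'
python3 - <<'E'
from h import *
s=take('wrist'); im=s['pixels']; st=s['st']; print(st['time_s'],st['tool_pos'],np.round(st['tcp_rot'],3).tolist(),np.round(st['joint_pos'],1))
cv2.imwrite('pics/w1.png',cv2.resize(im,None,fx=1.5,fy=1.5))
for t,z in [('scale',.02),('tare_top',.034),('cup',.07),('scoop',.0265),('paste_tin',.072),('jar_0',.106)]:
    for q in manip.spot_in('wrist',t)[:5]: print(' ',t,np.round(q['location']),round(q['confidence'],2), np.round(at(s,q['location'],z),3)[:2])
E
```

```text
time_s: 2.72
tool_pos: [0.3656, 0.1708, 0.3027]
tcp_rot: [[-1.0, -0.004, 0.001], [-0.004, 1.0, 0.0], [-0.001, 0.0, -1.0]]
force: [-0.1, -0.8, 0.5]
finger_gap: 0.0001
finger_force: 0.0
2.7167 [0.36560104 0.17080675 0.3027024 ] [[-1.0, -0.004, 0.001], [-0.004, 1.0, 0.0], [-0.001, 0.0, -1.0]] [ 21.5 -18.4 113.2   0.   85.2 -68.7]
  scale [495. 184.] 0.83 [0.422 0.688]
  scale [263. 192.] 0.63 [0.442 0.189]
  tare_top [240. 172.] 0.56 [0.403 0.152]
  cup [270. 229.] 0.95 [0.485 0.2  ]
  scoop [ 62. 218.] 0.77 [ 0.495 -0.203]
  scoop [271. 228.] 0.73 [0.503 0.205]
  paste_tin [145. 249.] 0.66 [ 0.524 -0.007]
  paste_tin [261. 190.] 0.3 [0.42  0.185]
  jar_0 [149. 209.] 0.7 [0.437 0.024]
  jar_0 [140. 176.] 0.64 [0.389 0.017]
  jar_0 [145. 250.] 0.63 [0.507 0.008]
```

View pics/w1.png

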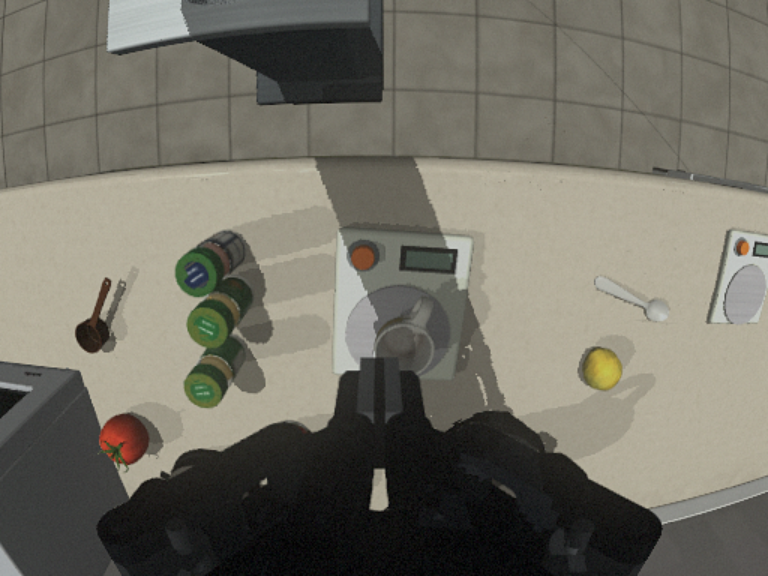

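The picture shows:
- **Target scale:** centred near (404,305), with the cup on its pan. The plunger is at (363,255), the cup mouth at (403,348) and the cup handle points up-right to (425,308).
- **Look-alikes:** a smaller scale at (742,280) with a plunger at (742,248), and a grey spoon at (635,300).
- **Brown scoop:** bowl at (92,335), handle end at (107,282).

Next I'll measure these points.

```bash
cat > m.py <<'E'
from h import *
def orange(s,c,r=14):
    hsv=cv2.cvtColor(s['pixels'],cv2.COLOR_BGR2HSV); m=cv2.inRange(hsv,(3,130,60),(20,255,255))
    k=np.zeros_like(m); cv2.circle(k,tuple(int(v) for v in c),r,255,-1); m&=k
    M=cv2.moments(m,True); return np.array([M['m10'],M['m01']])/max(M['m00'],1),M['m00']
if __name__=='__main__':
    w=take('wrist'); sc=take('scene'); sd=take('side')
    rs=[]
    for s in (w,sc,sd):
        p,a=orange(s,proj(s,[.403,.152,.034]),14 if s is w else 9); print(s['n'],p,a,at(s,p,.034)); rs.append(ray(s,p))
    print('plunger',*tri(rs)); print('w+scene',*tri(rs[:2])); print('w+side',*tri([rs[0],rs[2]]))
    c=[at(w,np.array(p)/1.5,.02) for p in [(337,228),(472,238),(740,230)]]
    print('front edge corners',c, 'width',np.linalg.norm(c[0]-c[1]))
    for t in ['cup','scoop']:
      R=[]
      for s in (w,sc,sd):
        for q in manip.outline_of(s['n'],t)[:2]:
            m=q['pixels']; ys,xs=np.nonzero(m); print(t,s['n'],round(q['confidence'],2),q['location'],m.sum())
            if t=='scoop':
                pts=np.c_[xs,ys].astype(float); vx,vy,x0,y0=cv2.fitLine(pts.astype(np.float32),cv2.DIST_L2,0,.01,.01).ravel()
                pr=(pts-[x0,y0])@[vx,vy]; print('   ends',[np.round(at(s,pts[k],.0265),3)[:2].tolist() for k in (pr.argmin(),pr.argmax())])
            else:
                P=np.array([at(s,p,.075)[:2] for p in np.c_[xs,ys]]); print('   ext',P.min(0),P.max(0))
    for t,z in [('jar_0',.106),('paste_tin',.072)]:
      for s in (w,sc,sd):
        for q in manip.spot_in(s['n'],t): print(t,s['n'],round(q['confidence'],2),np.round(at(s,q['location'],z/2),3)[:2])
E
python3 m.py
```

```text
wrist [241.28042328 171.66137566] 189.0 [0.4022645  0.15460292 0.034     ]
scene [243.28571429 226.03571429] 28.0 [0.39957791 0.14870452 0.034     ]
side [236.69230769 219.96153846] 26.0 [0.39524264 0.14115784 0.034     ]
plunger [0.40400449 0.15411689 0.02594175] [np.float64(0.0004552458553707166), np.float64(0.0006233037613236829), np.float64(0.0004931081153690738)]
w+scene [0.4046762  0.15428767 0.02438681] [np.float64(0.0001919374631078567), np.float64(0.0001919374631078347)]
w+side [0.4040759  0.15442333 0.02620866] [np.float64(0.00031183185024966493), np.float64(0.0003118318502497387)]
front edge corners [array([0.37351243, 0.12794773, 0.02      ]), array([0.38384053, 0.27263214, 0.02      ]), array([0.35775549, 0.66207728, 0.02      ])] width 0.14505257049410827
cup wrist 0.81 [273.1, 228.8] 1271
   ext [0.43113472 0.16673408] [0.51714591 0.22881854]
cup scene 0.7 [252.9, 206.1] 288
   ext [0.42719196 0.14500516] [0.52347327 0.22749381]
cup side 0.79 [252.8, 204.9] 253
   ext [0.41971769 0.10186414] [0.51995116 0.22122109]
cup side 0.28 [237.2, 221.8] 37
   ext [0.33454083 0.05093633] [0.36451366 0.08895639]
scoop wrist 0.57 [63.4, 219.6] 553
   ends [[0.533, -0.223], [0.429, -0.164]]
scoop scene 0.76 [332.4, 269.1] 187
   ends [[0.433, -0.166], [0.53, -0.229]]
scoop scene 0.44 [308.7, 205.2] 249
   ends [[0.62, 0.03], [0.721, 0.077]]
scoop side 0.69 [333.7, 257.2] 199
   ends [[0.437, -0.167], [0.512, -0.246]]
jar_0 wrist 0.95 [ 0.537 -0.019]
jar_0 wrist 0.79 [ 0.462 -0.005]
jar_0 wrist 0.6 [ 0.404 -0.001]
jar_0 scene 0.73 [ 0.534 -0.019]
jar_0 scene 0.59 [ 0.395 -0.005]
jar_0 scene 0.52 [0.463 0.002]
jar_0 side 0.96 [ 0.457 -0.012]
jar_0 side 0.61 [ 0.521 -0.028]
jar_0 side 0.57 [ 0.398 -0.011]
paste_tin scene 0.71 [0.672 0.048]
paste_tin side 0.8 [0.652 0.043]
```

The front edge measures 145–150 mm wide, so this is the larger scale, and the cup confirms it. The plunger is at about (0.403, 0.154), within reach. I'll descend above it and check with a close crop.

```bash
python3 -m crank '[[-0.6,-0.3,3.5,0,0,0,0],[-0.6,-0.3,3.5,0,0,0,0],[-0.6,-0.3,3.5,0,0,0,0],[-0.6,-0.3,3.5,0,0,0,0],[-0.6,-0.3,3.5,0,0,0,0],[-0.7,-0.2,2.7,0,0,0,0],[0,0,0,0,0,0,0]]'
python3 - <<'E'
from m import *
w=take('wrist'); p0=proj(w,[.403,.154,.034]); p,a=orange(w,p0,30); print(p0,p,a,at(w,p,.03),w['st']['tool_pos'])
sc=take('scene'); ps,_=orange(sc,proj(sc,[.403,.154,.034]),9); print(ps,_,tri([ray(w,p),ray(sc,ps)]))
print('tcp px',proj(w,w['st']['tool_pos']))
for q in manip.outline_of('wrist','cup')[:2]: print(q['confidence'],q['location'])
cv2.imwrite('pics/w2.png',cv2.resize(w['pixels'][60:340,120:400],(800,600)[1:]*2,interpolation=cv2.INTER_CUBIC))
E
```

```text
time_s: 4.4
tool_pos: [0.3982, 0.1523, 0.0945]
tcp_rot: [[-1.0, 0.0, -0.01], [0.001, 1.0, -0.004], [0.01, -0.004, -1.0]]
force: [-1.1, -0.4, -0.4]
finger_gap: -0.0
finger_force: 0.0
[253.57751828 199.33743732] [254.16352201 197.69496855] 636.0 [0.40290964 0.15451181 0.03      ] [0.39816559 0.1522984  0.09450265]
[243.37931034 226.06896552] 29.0 (array([0.40520934, 0.15453577, 0.02336909]), [np.float64(5.311969612563383e-05), np.float64(5.311969612556808e-05)])
tcp px [250.97390446 223.20041484]
0.85 [311.5, 270.2]
```

View pics/w2.png

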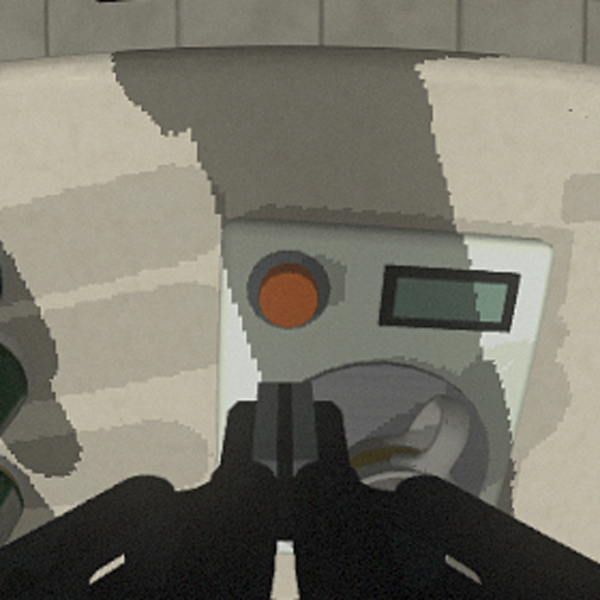

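The crop shows the orange plunger at (290,295) in its dark bezel, beside the display. The cup with the yellow band is behind it, so this is the right scale. Pressing now.

```bash
python3 -m crank '[[0,0,2.5,0,0,0,0],[0,0,2.5,0,0,0,0],[0,0,0.4,0,0,0,0],[0,0,0,0,0,0,0],[0,0,0,0,0,0,0]]'
```

```text
time_s: 4.97
tool_pos: [0.4039, 0.1549, 0.0485]
tcp_rot: [[-1.0, -0.001, 0.003], [-0.001, 1.0, 0.001], [-0.003, 0.001, -1.0]]
force: [-0.2, 1.1, 1.2]
finger_gap: 0.0001
finger_force: 0.0
```

```bash
python3 -m crank '[[0,0,1,0,0,0,0],[0,0,1,0,0,0,0],[0,0,0.2,0,0,0,0],[0,0,0.1,0,0,0,0],[0,0,0,0,0,0,0]]'
```

```text
time_s: 5.38
tool_pos: [0.402, 0.1541, 0.023]
tcp_rot: [[-1.0, -0.0, -0.001], [-0.0, 1.0, -0.0], [0.001, -0.0, -1.0]]
force: [0.2, -0.2, -0.2]
finger_gap: 0.0
finger_force: 0.0
```

```bash
python3 - <<'E'
from m import *
w=take('wrist'); st=w['st']; print(st['time_s'],st['tool_pos'],st['force'],st['finger_gap'])
cv2.imwrite('pics/w3.png',cv2.resize(w['pixels'][60:340,120:400],(600,600),interpolation=cv2.INTER_CUBIC))
st=manip.get_state(); print(st['time_s'],st['tool_pos'],st['force'])
E
```

```text
5.3833 [0.40204468 0.15410684 0.02295696] [ 0.16360926 -0.17050004 -0.22550919] 8.367058353268555e-06
5.4333 [0.40235068 0.15419124 0.02323602] [-0.34208265 -0.45203423  0.82209068]
```

View pics/w3.png

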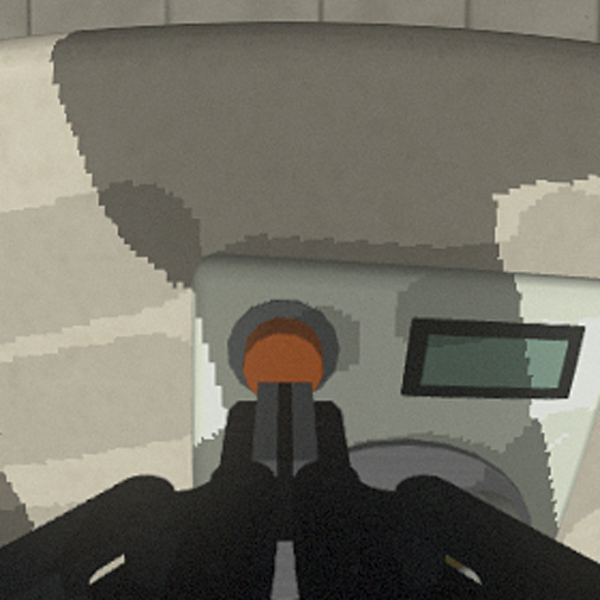

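The plunger top still shows at (283,368) and the force is nil. The fingertips, at row 383, look higher than the state suggests. I'll keep descending in small steps and watch the force.

```bash
for i in 1; do python3 -m crank '[[0,0,0.3,0,0,0,0],[0,0,0.3,0,0,0,0],[0,0,0,0,0,0,0]]'; done; python3 -m crank '[[0,0,0.2,0,0,0,0],[0,0,0.2,0,0,0,0],[0,0,0,0,0,0,0]]'
```

```text
time_s: 5.68
tool_pos: [0.4021, 0.1541, 0.0169]
tcp_rot: [[-1.0, -0.0, -0.001], [-0.0, 1.0, -0.0], [0.001, -0.0, -1.0]]
force: [-0.5, -0.7, 0.2]
finger_gap: 0.0002
finger_force: 0.0
time_s: 5.93
tool_pos: [0.4022, 0.1541, 0.013]
tcp_rot: [[-1.0, -0.0, -0.001], [-0.0, 1.0, -0.0], [0.001, -0.0, -1.0]]
force: [0.5, 0.6, -0.0]
finger_gap: 0.0002
finger_force: 0.0
```

```bash
python3 -m crank '[[0,0,0.2,0,0,0,0],[0,0,0.2,0,0,0,0],[0,0,0,0,0,0,0]]';  python3 - <<'E'
from m import *
w=take('wrist'); w2=take('side'); print(w['st']['tool_pos'],w['st']['force'])
a=cv2.resize(w['pixels'][60:340,120:400],(400,400),interpolation=cv2.INTER_CUBIC)
b=cv2.resize(w2['pixels'][170:250,200:280],(400,400),interpolation=cv2.INTER_NEAREST)
p=proj(w2,w['st']['tool_pos']); print((p-[200,170])*5, proj(w2,[.403,.154,.034])*5-[1000,850])
cv2.imwrite('pics/c4.png',np.hstack([a,b]))
E
```

```text
time_s: 6.18
tool_pos: [0.4021, 0.1542, 0.009]
tcp_rot: [[-1.0, -0.0, -0.001], [-0.0, 1.0, -0.0], [0.001, -0.0, -1.0]]
force: [-0.4, -1.0, -0.6]
finger_gap: -0.0
finger_force: 0.0
[0.40211344 0.15415028 0.00895633] [-0.35013194 -1.03113268 -0.5757585 ]
[181.92252937 273.06631496] [182.81340784 240.06008119]
```

View pics/c4.png

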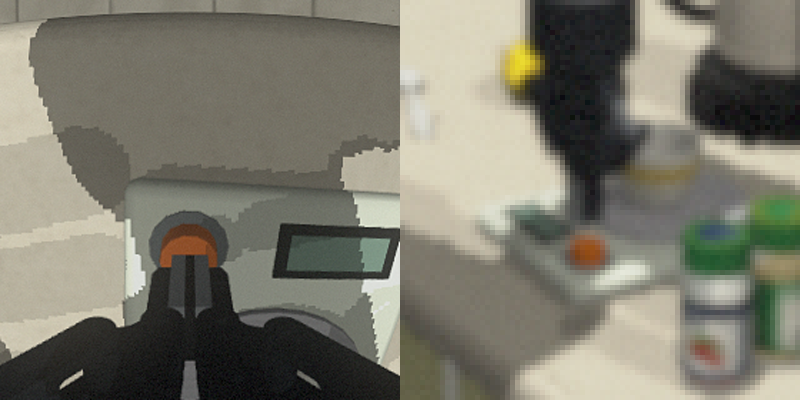

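In the side crop the fingertip ends at (588,220), clearly above the plunger at (588,250). The true tip is therefore roughly 35 mm above the reported TCP. I'll keep feeling downward.

```bash
for i in 1; do python3 -m crank '[[0,0,0.2,0,0,0,0],[0,0,0.2,0,0,0,0],[0,0,0,0,0,0,0]]'; done|grep -E 'pos|force'; python3 -m crank '[[0,0,0.2,0,0,0,0],[0,0,0.2,0,0,0,0],[0,0,0,0,0,0,0]]'|grep -E 'pos|force'
```

```text
tool_pos: [0.4021, 0.1541, 0.005]
force: [-0.3, -0.7, 0.3]
finger_force: 0.0
tool_pos: [0.4021, 0.1541, 0.0009]
force: [0.4, -0.1, -0.9]
finger_force: 0.0
```

```bash
python3 -m crank '[[0,0,0.2,0,0,0,0],[0,0,0.2,0,0,0,0],[0,0,0,0,0,0,0]]'|grep -E 'pos|force'; python3 - <<'E'
from m import *
w=take('wrist'); print(orange(w,(252,230),30))
E
```

```text
tool_pos: [0.4021, 0.1541, -0.003]
force: [-0.2, -0.5, -0.1]
finger_force: 0.0
(array([251.30339321, 234.94211577]), 501.0)
```

```bash
python3 -m crank '[[0,0,0.2,0,0,0,0],[0,0,0.2,0,0,0,0],[0,0,0,0,0,0,0]]'|grep -E 'pos|force'; python3 -m crank '[[0,0,0.2,0,0,0,0],[0,0,0.1,0,0,0,0],[0,0,0,0,0,0,0]]'|grep -E 'pos|force'
```

```text
tool_pos: [0.4028, 0.1544, -0.0066]
force: [-0.1, -0.3, 2.4]
finger_force: 1.4
tool_pos: [0.4029, 0.1544, -0.0095]
force: [0.0, 0.0, 5.3]
finger_force: 1.9
```

```bash
python3 -m crank '[[0,0,0.2,0,0,0,0],[0,0,0.2,0,0,0,0],[0,0,0.1,0,0,0,0],[0,0,0,0,0,0,0]]'|grep -E 'pos|force'; python3 -m crank '[[0,0,0.1,0,0,0,0],[0,0,0.1,0,0,0,0],[0,0,0,0,0,0,0]]'|grep -E 'pos|force'
```

```text
tool_pos: [0.4029, 0.1544, -0.0146]
force: [0.2, 0.9, 6.0]
finger_force: 2.8
tool_pos: [0.4029, 0.1544, -0.0151]
force: [-6.1, -2.3, 20.2]
finger_force: 9.8
```

The plunger bottomed at reported z = -0.015, where its top should be at 24 mm, so the real fingertip is 39 mm above the reported TCP. I'll hold briefly, release, rise and cross high over the jars to the scoop.

```bash
python3 -m crank '[[0,0,0,0,0,0,0],[0,0,0,0,0,0,0],[0,0,-2,0,0,0,0],[0,0,-3.5,0,0,0,0],[0,0,-3.5,0,0,0,0],[0,0,-3.5,0,0,0,0],[0,0,-3.5,0,0,0,0],[0,0,-3.5,0,0,0,0],[0,0,-3.5,0,0,0,0],[0,0,-3.7,0,0,0,0],[-0.5,-3.5,0,0,0,0,0],[-0.5,-3.5,0,0,0,0,0],[-0.5,-3.5,0,0,0,0,0],[-0.5,-3.5,0,0,0,0,0],[-0.5,-3.5,0,0,0,0,0],[-0.5,-3.5,0,0,0,0,0],[-0.5,-3.5,0,0,0,0,0],[-0.5,-3.5,0,0,0,0,0],[-0.5,-3.5,0,0,0,0,0],[-0.4,-3,0,0,0,0,0]]'
python3 -m crank '[[0,0,0,0,0,0.11,4],[0,0,0,0,0,0.11,4],[0,0,0,0,0,0.11,4],[0,0,0,0,0,0.11,4],[0,0,0,0,0,0.1,4],[0,0,0,0,0,0,4]]'
cat > sc.py <<'E'
from m import *
w=take('wrist'); sc=take('scene'); st=w['st']; print(st['tool_pos'],np.round(st['tcp_rot'],3).tolist(),st['finger_gap'])
E_={}
for s in (w,sc):
    q=manip.outline_of(s['n'],'scoop')
    q=[a for a in q if np.hypot(*(np.array(a['location'])-proj(s,[.49,-.20,.02])))<60]
    if not q: print('none',s['n']); continue
    m=q[0]['pixels']; ys,xs=np.nonzero(m); P=np.c_[xs,ys].astype(float)
    W=np.array([at(s,p,.0265)[:2] for p in P]); d=cv2.fitLine(W.astype(np.float32),cv2.DIST_L2,0,.01,.01).ravel()
    u=d[:2]*(-1 if d[0]>0 else 1); c=d[2:]; t=(W-c)@u; n=(W-c)@[-u[1],u[0]]
    hd=(t>t.max()-.06)&(t<t.max()-.004)   # handle part only
    k=np.polyfit(t[hd],n[hd],1); ang=np.arctan2(u[1],u[0])+np.arctan(k[0]); h=np.array([np.cos(ang),np.sin(ang)])
    t2=(W-c)@h; e=W[hd].mean(0); e=e+h*(((W-e)@h).max())
    print(s['n'],round(q[0]['confidence'],2),'len',np.ptp(t2),'ang',np.degrees(ang),'end',e,'bowl',e-.099*h,'grip',e-.055*h)
    E_[s['n']]=(ray(s,proj(s,[*e,.0265])),ray(s,proj(s,[*(e-.055*h),.0265])))
if len(E_)==2:
    for i in (0,1): print(tri([E_['wrist'][i],E_['scene'][i]]))
E
python3 - <<'E'
exec(open('sc.py').read())
cv2.imwrite('pics/s1.png',cv2.resize(w['pixels'][60:340,120:400],(600,600),interpolation=cv2.INTER_CUBIC))
E
```

```text
time_s: 9.83
tool_pos: [0.451, -0.1929, 0.2493]
tcp_rot: [[-1.0, 0.001, -0.001], [0.001, 1.0, 0.0], [0.001, 0.0, -1.0]]
force: [-0.1, -0.4, -0.6]
finger_gap: 0.0003
finger_force: 0.0
time_s: 10.33
tool_pos: [0.451, -0.1906, 0.2492]
tcp_rot: [[-0.856, 0.516, -0.002], [0.516, 0.856, 0.001], [0.002, -0.0, -1.0]]
force: [-1.0, 0.7, -0.3]
finger_gap: 0.0396
finger_force: 0.0
[ 0.45101814 -0.19062806  0.24915072] [[-0.856, 0.516, -0.002], [0.516, 0.856, 0.001], [0.002, -0.0, -1.0]] 0.03964302687248386
wrist 0.72 len 0.1207468309824312 ang 146.384246111697 end [ 0.42741596 -0.16144518] bowl [ 0.50986009 -0.21625361] grip [ 0.47321826 -0.19189431]
scene 0.46 len 0.09069628893631759 ang 136.92656250386696 end [ 0.45306535 -0.17730401] bowl [ 0.52538277 -0.24491459] grip [ 0.4932417  -0.21486544]
(array([ 0.43621395, -0.1715131 ,  0.03763082]), [np.float64(0.014500201105633407), np.float64(0.014500201105633388)])
(array([ 0.4889612 , -0.20240617,  0.01073816]), [np.float64(0.014419133249900547), np.float64(0.014419133249900492)])
```

View pics/s1.png

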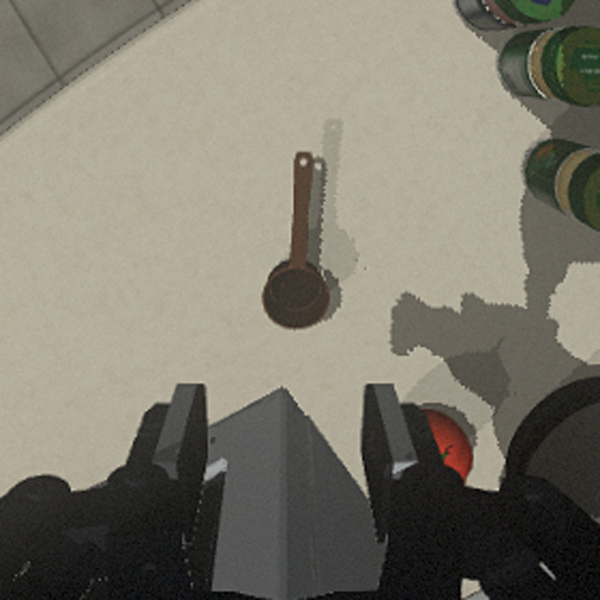

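The crop shows the scoop with its handle end at (303,155) and bowl centre at (296,295). No jars are near it, and the nearest is at about (560,170). The wrist outline is 121 mm long, which matches, while the scene mask is partial and I'll ignore it. I'll move lower and over the grip point for a second wrist view.

```bash
python3 -m crank '[[-0.5,0.25,3,0,0,0.04,4],[-0.5,0.25,3,0,0,0,4],[-0.5,0.25,3,0,0,0,4],[-0.5,0.25,3,0,0,0,4],[0,0,0,0,0,0,4],[0,0,0,0,0,0,4]]'|grep -E pos
cat >> sc.py <<'E'
# height of handle end from first and this wrist view
o1=np.array([0.42741596,-0.16144518]); w0=np.array([0.45101814,-0.19062806,0.24915072])
E
python3 - <<'E'
exec(open('sc.py').read())
# camera centre of earlier view
R0=np.array([[-0.856,0.516,-0.002],[0.516,0.856,0.001],[0.002,0,-1.]]); o0=R0@np.array(w['mount'])[:3,3]+w0
for lab,a,b in [('end',[.427416,-.161445,.0265],E_['wrist'][0]),('grip',[.473218,-.191894,.0265],E_['wrist'][1])]:
    d=np.array(a)-o0; print(lab,tri([(o0,d/np.linalg.norm(d)),b]))
E
```

```text
tool_pos: [0.4721, -0.1922, 0.1287]
[ 0.47208091 -0.1922138   0.12867469] [[-0.837, 0.547, -0.005], [0.547, 0.837, 0.002], [0.005, -0.001, -1.0]] 0.04024308810175573
wrist 0.78 len 0.12357388461003609 ang 146.61356966601298 end [ 0.42826425 -0.16199345] bowl [ 0.51092709 -0.21647147] grip [ 0.47418805 -0.19225902]
scene 0.47 len 0.11875554766313916 ang 147.25882006023258 end [ 0.42956757 -0.16521897] bowl [ 0.51283867 -0.21876262] grip [ 0.47582929 -0.19496544]
(array([ 0.42961702, -0.16326892,  0.02411757]), [np.float64(0.0015945501592566323), np.float64(0.0015945501592567134)])
(array([ 0.47611768, -0.19344323,  0.02362501]), [np.float64(0.0013319460555336283), np.float64(0.0013319460555336934)])
end (array([ 0.42888486, -0.16219466,  0.01667253]), [np.float64(0.00047184194262952654), np.float64(0.0004718419426294999)])
grip (array([ 0.4708007 , -0.19041538,  0.03839358]), [np.float64(0.0003774804048731308), np.float64(0.0003774804048729152)])
```

The second wrist view and the scene view put the grip at (0.474, -0.192), about 24 mm high, with the handle at 146.6°. That agrees with the stated 26.5 mm. Descending.

```bash
python3 -m crank '[[-0.2,0.1,3,0,0,0,4],[0,0,3,0,0,0,4],[0,0,3,0,0,0,4],[0,0,3,0,0,0,4],[0,0,2,0,0,0,4],[0,0,1,0,0,0,4],[0,0,0.5,0,0,0,4],[0,0,0,0,0,0,4],[0,0,0,0,0,0,4]]'
python3 - <<'E'
from h import *
w=take('wrist'); sd=take('side'); a=cv2.resize(w['pixels'][80:330,130:380],(500,500),interpolation=cv2.INTER_CUBIC)
c=proj(sd,[.474,-.192,.03]).astype(int); b=cv2.resize(sd['pixels'][c[1]-50:c[1]+50,c[0]-30:c[0]+30],(300,500),interpolation=cv2.INTER_CUBIC)
cv2.imwrite('pics/g1.png',np.hstack([a,b]))
E
```

```text
time_s: 11.98
tool_pos: [0.4776, -0.1941, -0.0229]
tcp_rot: [[-0.837, 0.548, 0.003], [0.548, 0.837, -0.001], [-0.003, 0.0, -1.0]]
force: [-0.5, 0.3, 0.0]
finger_gap: 0.04
finger_force: 0.0
```

View pics/g1.png

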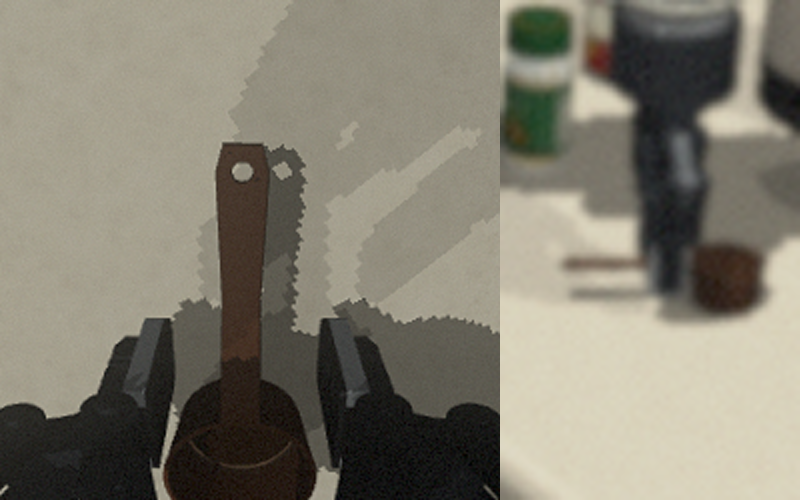

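The handle is centred between the fingers, at col 240 against a finger centre of about 247, and the side view shows the fingertips at handle level. I'll go the last 8 mm down and close.

```bash
python3 -m crank '[[0.3,0,0.5,0,0,0,4],[0,0,0.3,0,0,0,4],[0,0,0,0,0,0,4]]'|grep -E 'pos|force'; python3 -m crank '[[0,0,0,0,0,0,3],[0,0,0,0,0,0,2],[0,0,0,0,0,0,0.5],[0,0,0,0,0,0,0],[0,0,0,0,0,0,0],[0,0,0,0,0,0,0],[0,0,0,0,0,0,0]]' 40
```

```text
tool_pos: [0.4729, -0.1914, -0.033]
force: [0.1, 0.5, 0.1]
finger_force: 0.0
time_s: 12.92
tool_pos: [0.4736, -0.1918, -0.0326]
tcp_rot: [[-0.837, 0.548, 0.0], [0.548, 0.837, -0.0], [-0.0, 0.0, -1.0]]
force: [-0.1, 0.6, -0.1]
finger_gap: 0.0109
finger_force: 38.8
```

```bash
python3 -m crank '[[0,0,-1,0,0,0,0],[0,0,-2.5,0,0,0,0],[0,0,-3,0,0,0,0],[0,0,-3,0,0,0,0],[0,0,-3,0,0,0,0],[0,0,-3,0,0,0,0],[0,0,-2,0,0,0,0],[0,0,0,0,0,0,0],[0,0,0,0,0,0,0],[0,0,0,0,0,0,0]]'
python3 - <<'E'
from h import *
w=take('wrist'); R=np.array(w['st']['tcp_rot']); T=w['st']['tool_pos']; print(T)
for q in manip.outline_of('wrist','scoop')[:1]:
    m=q['pixels']; ys,xs=np.nonzero(m); print(q['confidence'],q['location'],m.sum(),xs.min(),xs.max(),ys.min(),ys.max())
    up=ys<ys.min()+40; print('handle line col(row)',np.polyfit(ys[up],xs[up],1)); top=ys==ys.min(); print('end px',xs[top].mean(),ys.min())
    for h in (.0265+.0326,): # handle height above reported TCP
        print('end in tool',R.T@(at(w,(xs[top].mean(),ys.min()),T[2]+h)-T), 'expected x',.055)
    print('expected end px',proj(w,T+R@np.array([.055,0,-.0591])))
E
```

```text
time_s: 13.75
tool_pos: [0.4728, -0.1915, 0.1419]
tcp_rot: [[-0.837, 0.548, -0.001], [0.548, 0.837, 0.0], [0.001, -0.0, -1.0]]
force: [0.0, 1.1, -0.9]
finger_gap: 0.0108
finger_force: 38.9
[ 0.47279792 -0.19145388  0.14190978]
0.62 [252.9, 256.2] 4407 235 270 166 340
handle line col(row) [-3.41762264e-02  2.59752025e+02]
end px 253.0 166
end in tool [ 0.05466452  0.00099599 -0.05905094] expected x 0.055
expected end px [250.63732447 165.25630881]
```

The scoop is gripped and level: its handle end shows at (253,166), against (251,165) expected. The underside is about 0.174 m up. I'll carry it over the jars to a spot where the cup shows clear beside it.

```bash
python3 -m crank '[[1,1.2,-0.5,0,0,0,0],[1.9,2.4,-0.5,0,0,0,0],[1.9,2.4,-0.5,0,0,0,0],[2,2.5,-0.5,0,0,0,0],[2,2.5,0,0,0,0,0],[2,2.5,0,0,0,0,0],[2,2.5,0,0,0,0,0],[1.9,2.4,0,0,0,0,0],[1,1.2,0,0,0,0,0],[0,0,0,0,0,0,0],[0,0,0,0,0,0,0]]'
python3 - <<'E'
from h import *
w=take('wrist'); sc=take('scene'); sd=take('side'); print(w['st']['tool_pos'])
cv2.imwrite('pics/cup1.png',cv2.resize(w['pixels'][130:370,200:500],(750,600),interpolation=cv2.INTER_CUBIC))
np.savez('v.npz',**{k:np.array(w[k]) for k in('pixels','fovy','cx','cy','mount')},tp=w['st']['tool_pos'],tr=w['st']['tcp_rot'])
for s in (w,sc,sd):
    for q in manip.outline_of(s['n'],'cup')[:2]: print(s['n'],q['confidence'],q['location'],q['pixels'].sum(),np.round(at(s,q['location'],.06),3))
E
```

```text
time_s: 14.77
tool_pos: [0.4484, 0.0587, 0.161]
tcp_rot: [[-0.838, 0.546, -0.003], [0.546, 0.838, -0.001], [0.002, -0.002, -1.0]]
force: [0.7, -1.2, -0.3]
finger_gap: 0.011
finger_force: 38.9
[0.44842294 0.05866452 0.16095472]
wrist 0.93 [386.9, 141.1] 3692 [0.487 0.198 0.06 ]
scene 0.71 [253.6, 206.2] 215 [0.485 0.179 0.06 ]
side 0.87 [254.0, 203.9] 287 [0.486 0.169 0.06 ]
```

View pics/cup1.png

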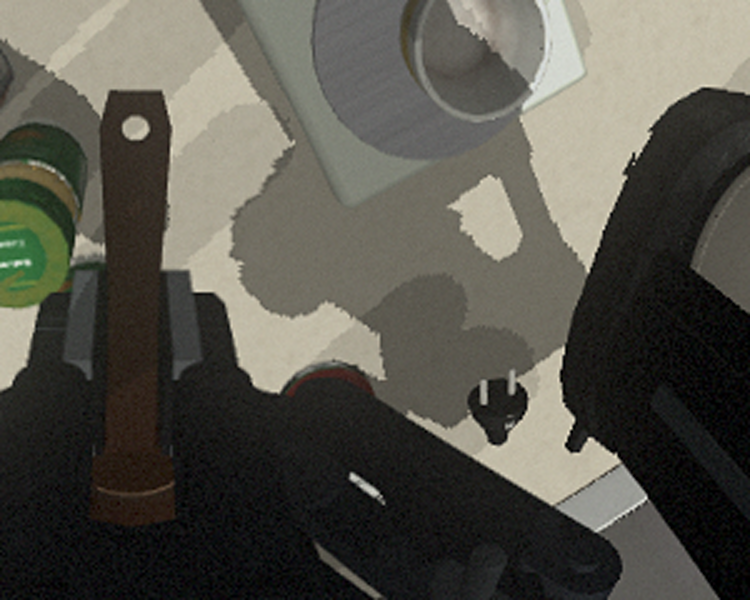

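The cup rim shows as a clear circle around (482,58) in the crop, with the jar to the left at (20,250). The scoop sits level in the fingers, its handle end at (135,92). I'll fit the cup's position and handle direction to its outline.

```bash
cat > fit.py <<'E'
from h import *
from scipy.optimize import differential_evolution
A=np.linspace(0,2*np.pi,40)
def sil(s,x,y,a,rb=.020):
    m=np.zeros((384,512),np.uint8); h=np.array([np.cos(a),np.sin(a)]); n=np.array([-h[1],h[0]])
    ring=lambda r,z:[[x+r*np.cos(t),y+r*np.sin(t),z] for t in A]
    box=[[*(np.array([x,y])+h*r+n*v),z] for r,zz in ((.022,(.036,.070)),(.058,(.044,.066))) for v in(-.004,.004) for z in zz]
    for P in (ring(.031,.075)+ring(.028,.052)+ring(rb,.027),box):
        q=np.array([proj(s,p) for p in P]); cv2.fillConvexPoly(m,cv2.convexHull(np.round(q*16).astype(np.int32)),1,shift=4)
    return m>0
def fit(s,mask):
    f_=lambda v:1-np.sum(mask&sil(s,*v))/np.sum(mask|sil(s,*v))
    r=differential_evolution(f_,[(.45,.52),(.16,.23),(np.radians(60),np.radians(240)),(.014,.03)],seed=1,maxiter=40,popsize=10,tol=1e-4)
    return r.x,1-r.fun
def report(s):
    q=manip.outline_of(s['n'],'cup')[0]; x,i=fit(s,q['pixels']); print(s['n'],q['confidence'],'axis',x[:2],'dir deg',np.degrees(x[2]),'rb',x[3],'IoU',i); return x
if __name__=='__main__':
    w=take('wrist'); report(w)
E
python3 fit.py
```

```text
wrist 0.72 axis [0.49030485 0.19646881] dir deg 152.17940544180138 rb 0.017183933353410005 IoU 0.9472661670829864
```

```bash
python3 -m crank '[[1.8,0.6,-1,0,0,0,0],[1.9,0.6,-1,0,0,0,0],[1.9,0.7,-1,0,0,0,0],[1.8,0.6,-1,0,0,0,0],[0,0,0,0,0,-0.09,0],[0,0,0,0,0,0,0],[0,0,0,0,0,0,0]]'|grep -E 'pos|rot|force'
python3 - <<'E'
from fit import *
w=take('wrist'); x=report(w); T=w['st']['tool_pos'];R=np.array(w['st']['tcp_rot']); print(T,'tool x ang',np.degrees(np.arctan2(R[1,0],R[0,0])))
for a in ((.4903,.1965),tuple(x[:2])):
    d=np.array([*a,0])-(T+R@np.array([-.0443,.0007,0])); print('shift in tool cm',100*R.T@[d[0],d[1],0])
E
```

```text
tool_pos: [0.4015, 0.1195, 0.2025]
tcp_rot: [[-0.881, 0.472, 0.001], [0.472, 0.881, -0.0], [-0.001, 0.0, -1.0]]
force: [0.3, -0.4, -0.6]
finger_force: 39.0
wrist 0.69 axis [0.49056421 0.19715729] dir deg 151.6385675206781 rb 0.019229936551923826 IoU 0.9424005945745076
[0.40146002 0.11951908 0.20254769] tool x ang 151.82067640734627
shift in tool cm [2.34277298e-01 1.09109817e+01 2.07404924e-03]
shift in tool cm [2.42027151e-01 1.09813971e+01 2.08355435e-03]
```

Both views agree: cup axis (0.490, 0.197), handle at 152°, and the tool is already at 151.8°. I'll move over the cup at height, then lower the scoop.

```bash
python3 -m crank '[[0.1,2.0,0,0,0,0,0],[0.1,2.5,0,0,0,0,0],[0.04,2.5,0,0,0,0,0],[0,2.5,0,0,0,0,0],[0,1.45,0,0,0,0,0],[0,0,0,0,0,0,0],[0,0,3,0,0,0,0],[0,0,3,0,0,0,0],[0,0,3,0,0,0,0],[0,0,2.5,0,0,0,0],[0,0,1,0,0,0,0],[0,0,0,0,0,0,0],[0,0,0,0,0,0,0],[0,0,0,0,0,0,0]]'
cat > chk.py <<'E'
from fit import *
w=take('wrist'); sc=take('scene'); sd=take('side'); T=w['st']['tool_pos'];R=np.array(w['st']['tcp_rot'])
print('bowl est',T+R@np.array([-.0443,-.0003,-.0326]),'ang',np.degrees(np.arctan2(R[1,0],R[0,0])))
for s in (w,sc,sd):
    for t in('scoop','cup'):
        for q in manip.outline_of(s['n'],t)[:1]:
            ys,xs=np.nonzero(q['pixels']); print(s['n'],t,round(q['confidence'],2),np.round(q['location'],1),len(xs),'cols',xs.min(),xs.max(),'rows',ys.min(),ys.max())
            if s is w and t=='scoop':
                top=ys==ys.min(); X=at(w,(xs[top].mean(),ys.min()),T[2]+.0591); print('  end tool',R.T@(X-T))
for s in (w,sc,sd): print(s['n'],'expected bowl/rim px',proj(s,T+R@np.array([-.0443,0,-.0466])),proj(s,[.4904,.1968,.075]))
E
python3 chk.py
```

```text
time_s: 17.02
tool_pos: [0.4522, 0.2177, 0.0792]
tcp_rot: [[-0.882, 0.471, 0.003], [0.471, 0.882, 0.001], [-0.002, 0.002, -1.0]]
force: [-0.6, -0.0, 0.4]
finger_gap: 0.0109
finger_force: 39.0
bowl est [0.4910913  0.1965368  0.11191467] ang 151.90594927945227
wrist scoop 0.58 [254.  254.2] 4158 cols 236 268 rows 166 339
  end tool [ 0.05463263  0.00126499 -0.05920344]
wrist cup 0.81 [261.6 236.9] 412 cols 220 286 rows 224 247
scene scoop 0.54 [255.  193.8] 121 cols 230 257 rows 187 198
scene cup 0.8 [252.3 206.8] 230 cols 239 259 rows 197 211
side scoop 0.66 [248.6 182. ] 119 cols 228 256 rows 178 188
side cup 0.63 [251.4 203.9] 281 cols 236 259 rows 195 211
wrist expected bowl/rim px [251.08116402 321.06637968] [250.76862501 273.51346684]
scene expected bowl/rim px [251.53983284 192.07881559] [251.51337166 200.60254484]
side expected bowl/rim px [250.87856664 183.76847904] [250.64894698 197.11767779]
```

```bash
python3 -m crank '[[0,0,0.6,0,0,0,0],[0,0,0.6,0,0,0,0],[0,0,0.6,0,0,0,0],[0,0,0.5,0,0,0,0],[0,0,0,0,0,0,0],[0,0,0,0,0,0,0],[0,0,0,0,0,0,0],[0,0,0,0,0,0,0]]'; python3 chk.py
```

```text
time_s: 18.13
tool_pos: [0.451, 0.2176, 0.0546]
tcp_rot: [[-0.882, 0.471, 0.0], [0.471, 0.882, 0.0], [-0.0, 0.0, -1.0]]
force: [-0.8, -0.6, 0.1]
finger_gap: 0.0109
finger_force: 39.0
bowl est [0.48992911 0.19647718 0.08720271] ang 151.93281759438835
wrist scoop 0.66 [253.4 256. ] 4264 cols 236 270 rows 166 339
  end tool [ 0.05460851  0.00105576 -0.05911428]
wrist cup 0.18 [251.2 257.1] 4153 cols 236 269 rows 166 339
scene scoop 0.64 [255.1 196.7] 172 cols 228 258 rows 190 203
scene cup 0.72 [252.  208.5] 159 cols 240 259 rows 200 211
side scoop 0.66 [250.4 192.2] 159 cols 225 258 rows 184 197
side cup 0.79 [251.7 205.9] 209 cols 241 258 rows 196 211
wrist expected bowl/rim px [251.0791079  321.06389785] [251.55552256 295.10145652]
scene expected bowl/rim px [251.40071238 196.3624172 ] [251.51337166 200.60254484]
side expected bowl/rim px [250.60090354 190.33654402] [250.64894698 197.11767779]
```

The bowl estimate is (0.490, 0.196), 12 mm above the rim and within 1 mm of the cup axis. It is level and aligned at 151.9° against 152°. Handing in.

```bash
python3 -c "
from plant import manip
print(manip.hand_in())"
```

```text
the job is handed in; nothing more can be done
None
```

I pushed the scale's plunger to its stop and let it go, then carried the scoop over the jars and handed in with it held level about 12 mm above the cup rim, centred and aligned with the cup's handle (by my measurements; the hand-in gave no verdict).

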